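Load the UV curing box, break the lid stay, shut the lid and switch the lamps on

ROBOT

A 7-joint arm with a two-finger parallel gripper is mounted at the origin on a cart in front of the work surface, level with it; the furniture and walls round the work are solid. World frame = base frame: x ahead of the robot, y to its left, z up, the work surface at z = 0. Lengths are in m, angles in rad, forces in N, time in s.
With the tool pointing down it reaches from about 0.4 to 0.9 m from the base axis. Payload 5.5 kg.
Tool frame: the origin (TCP) lies midway between the tips of the shut fingers; the grasp point (between the pads) lies 19 mm behind it (manip.grip_depth is the distance from the TCP to the grasp point, in m); z points along the fingers, x is the direction in which the jaws open and shut, and the axes are right-handed (so a half turn about z gives the same grasp; the last joint's range is limited). The gripper opens to 92 mm and grips with 3 to 60 N. Pads are 19 mm wide; open, the fingers measure 130 mm over their backs; the gripper's body (75 mm by 190 mm) begins 47 mm behind the grasp point.
Start: joints at [1.522, 0.501, -0.427, 1.55, 0.221, 1.138, -0.21], TCP at [0.199, -0.619, 0.227] pointing down, gripper open.
Joint ranges: [-2.88, 2.88], [-0.31, 2.03], [-1.54, 1.56], [0.2, 2.42], [-1.41, 4.55], [0.19, 2.02], [-2.57, 2.57]. Speed limits (rad/s): [2.57, 2.57, 3.14, 3.14, 3.14, 3.14, 3.14].

INTERFACE

Orientations are given as a unit quaternion [x, y, z, w].
In Python, from bench import manip, effector, viewer gives the robot as it stands. Calls block until the motion is done:
- manip.move_pose(position, orientation): joint-space move of the TCP to a pose.
- manip.servo_line(position, ori=None, vel=0.15): straight line of the TCP; ori=None keeps the orientation; vel is the mean speed in m/s.
- manip.movej(angles): joint-space move.
- effector.open_jaws() and effector.close(f_grip=None): open the fingers fully, or close them until they stop; f_grip is the grip in N (None keeps the last).
- manip.sleep(seconds).
- manip.solve_ik(position, orientation): joint angles nearest the present ones, or None.
- viewer.get_image(name): name is "scene" or "side" or "wrist"; returns the picture (384x512x3 uint8, red, green, blue); there is no depth.
- viewer.get_calibration(name): a dict with "vfov" (degrees; the focal length in pixels is half the picture's height over the tangent of half this angle, whatever the lens; pixels are square), "cx", "cy" (the principal point, pixels), "eye" and "attitude" of the camera in the world. Camera axes: x right, y down, z forward; pixel columns grow to the right and rows downward; lengths in m; the calibration is good to about 2 mm. The wrist camera is an equidistant fisheye: a pixel r from the principal point sees the ray r / f radians off the axis. A picture is of the moment at which its call begins: read the wrist's pose just before it. get_calibration takes no time and is no camera call; for the wrist camera it gives the pose at the moment of the call.
A pose or a line that the arm cannot do raises manip.PlanningError and nothing moves.
- manip.hand_in(): hands the job in, once; it reports no verdict.
Readings, each from a call of its own:
- manip.current_clock(): time.
- manip.current_q(): joint angles.
- manip.current_joint_velocities(): joint speeds.
- manip.current_tau(): joint torques, N m.
- manip.current_tool_pos(): TCP position.
- manip.current_tcp_rot(): TCP orientation.
- manip.current_force(): force on the tool from outside, world axes, zero at the start.
- manip.current_wrist_torque(): the same for the moment, N m.
- manip.current_finger_gap(): finger opening in m.
Only numpy, scipy, OpenCV 4.12 (cv2) and the standard library are available. Lean on these libraries where they do the work, as an engineer would, in place of code of your own. Each camera call takes 0.05 s, during which the arm holds its last target. There are 200 camera calls.

TASK

Put all the freshly lacquered cover plates from the brown paper into the UV curing box, laid down gently (not dropped in), flat side by side with the lacquered face up; hold them only by their edges, because fingers on the lacquered face spoil it. Only when all are in, press the locked folding stay at its knee to break it, then lower the lid until it is fully shut, without slamming it. Last, flip the lamp toggle over to on; never have it on while the lid is open, and leave the sanding block and the screwdriver where they lie.

Things in the scene. Friction and masses are not known exactly. Their poses are not given: they have to be found in the camera images.
- cover_1: lacquered wooden control-cavity cover plate, dark wood, 92 x 56 x 6 mm with rounded corners, 70 g, loose; origin at the centre of its underside, x along the 92 mm length, y along the 56 mm width, z out of the lacquered face. It lies face up on the paper. Only its edges may be touched, not its upper face. Three or four of the four plates are present (None = absent or held)
- cover_2: lacquered wooden control-cavity cover plate, dark wood, 92 x 56 x 6 mm with rounded corners, 70 g, loose; origin at the centre of its underside, x along the 92 mm length, y along the 56 mm width, z out of the lacquered face. It lies face up on the paper. Only its edges may be touched, not its upper face. Three or four of the four plates are present (None = absent or held)
- cover_3: lacquered wooden control-cavity cover plate, dark wood, 92 x 56 x 6 mm with rounded corners, 70 g, loose; origin at the centre of its underside, x along the 92 mm length, y along the 56 mm width, z out of the lacquered face. It lies face up on the paper. Only its edges may be touched, not its upper face. Three or four of the four plates are present (None = absent or held)
- cover_4: lacquered wooden control-cavity cover plate, dark wood, 92 x 56 x 6 mm with rounded corners, 70 g, loose; origin at the centre of its underside, x along the 92 mm length, y along the 56 mm width, z out of the lacquered face. It lies face up on the paper. Only its edges may be touched, not its upper face. Three or four of the four plates are present (None = absent or held)
- paper_sheet: sheet of brown masking paper, 290 x 290 mm, 1.5 mm thick, fixed to the worktop, the plates lie on it; origin at the centre of its underside
- cure_box: shop-made plywood UV curing box, fixed; outer 270 mm (its x, away from the robot) by 250 mm (its y); origin centre of underside. Rim 100 mm high, walls 12 mm, open on top: inside 246 (x) by 226 mm (y). Lid hinged on top of its left (+y) wall. A grey control housing, 68 mm high, on its right wall spans box x -110 to +20, y -125 to -215 mm
- deck_center (a point): centre of the flat bare aluminium floor inside the curing box, 45 mm above the worktop and 55 mm below the rim; axes as the box. All of the floor may be used; four plates fit in two rows of two with their length along the box's x (centres at x +-57 mm, y +-58 mm)
- lid (a joint): lid angle, rad: 0 = fully open as found (100 degrees up from shut), grows as it closes, 1.75 = fully shut; positive turn about the box's +x axis through lid_hinge. A friction hinge (0.8 N m) lets the lid (0.5 kg) stay wherever it is left, but the lid cannot be closed while the stay is locked
- lid_hinge (a point): middle of the lid's hinge line, on top of the box's left wall (box y +125 mm, 100 mm high), running along the box's x. The lid is a shallow tray 270 mm wide along the hinge, 26 mm thick, reaching 260 mm from the hinge. Open, it leans 10 degrees to the left, outer face to the left, top about 0.35 m above the worktop; shut, its outer face is 126 mm high
- lid_push (a point): point on the lid's outer face (left face when open, top face when shut), 210 mm from the hinge and at mid width; a good place to push the lid closed from outside
- stay_knee (a joint): fold of the stay's knee, rad: 0 = locked (straight, 0.1 rad over centre, against its stop), grows as it folds; beyond 0.3 it is broken and the lid is free; about 2.95 when the lid is shut
- stay_tab (a point): middle of the upper face of the steel thumb tab on the stay's knee, 36 mm (x, sticking out to the robot) by 28 mm (y), about 190 mm above the worktop, level while locked. Press it down, slowly, with up to 20 N: after some 5 mm the knee passes centre; 30 mm down (the tab also moves 25 mm to +y, the hinge side, on a circle about stay_pivot) it is well broken and stays so
- stay_pivot (a point): lower pivot of the folding stay, on the outside of the box wall that faces the robot (box y -65 mm, 85 mm high). The stay is two steel bars in a row: the lower (151 mm) rises from here to the left up to the knee, the upper (124 mm) goes on to the lid's edge
- lamp_toggle (a joint): angle of the lamp toggle, rad: 0 = off (leaning towards the robot), 0.64 = on (leaning away from the robot, box +x); snaps over at 0.32 by itself with about 3 to 4 N at its tip
- toggle_tip (a point): tip of the toggle's steel bat handle, 11 mm thick, on top of the grey control housing; its pivot is 72 mm above the worktop and the tip 40 mm from the pivot, so 110 mm high at either end. Push the tip towards box +x by about 25 mm to switch on
- sanding_block: cork sanding block, 67 x 112 x 30 mm, loose bystander to be left alone; origin at the centre of its underside
- screwdriver: yellow screwdriver, 29 x 200 x 31 mm, loose bystander to be left alone; origin at the centre of its underside

How it is judged:
By the outcome, as a careful person would: the job done as asked, in the order asked, and still so for the second after the job is handed in, with the robot touching nothing.
Of cover_1, cover_2, cover_3, cover_4 only 3 to 4 are there at a start; the rules pass over those that are not, and their reading is None.
At some moment in a run one of cover_1, cover_2, cover_3, cover_4 may be knocked a few centimetres aside while the robot is not near it.
It also fails if it takes over 210 s, if anything falls off the work surface, if the arm or the gripper's body presses on something with over 40 N, if the wrist force passes 120 N, or if a joint passes its speed limit or range.

## Working session

There is one attempt and no reset: what is moved stays moved. The work goes in short steps, each a Python script; the robot and the scene stay as the last script left them, time stands still between calls to the robot, and variables do not carry over. Pictures are saved under pics/ and viewed, about 12 in all and at most 16, crops included, and the job is handed in when it is done.

```bash
ls; mkdir -p pics; python3 - <<'E'
from bench import manip,effector,viewer
import cv2
for n in("scene","side","wrist"):
    c=viewer.get_calibration(n);print(n,c)
    cv2.imwrite(f"pics/a_{n}.png",cv2.resize(viewer.get_image(n)[:,:,::-1],(800,600),interpolation=cv2.INTER_CUBIC))
print(manip.current_clock(),manip.current_tcp_rot(),manip.grip_depth,manip.current_finger_gap())
E
```

```text
pics
scene {'vfov': 55.03853345542948, 'cx': 253.36694701718588, 'cy': 194.4107531102394, 'eye': array([0.083848  , 0.39116471, 1.26850605]), 'attitude': array([-0.41843881,  0.87174238, -0.2319342 ,  0.10573888])}
side {'vfov': 52.28051484647126, 'cx': 261.6678380098819, 'cy': 190.498442015144, 'eye': array([ 1.28753095, -0.12608885,  1.11751817]), 'attitude': array([ 0.7272435 ,  0.59988694, -0.21817254, -0.25229605])}
wrist {'vfov': 65.70646984690485, 'cx': 255.55422357397657, 'cy': 195.4742082996052, 'eye': array([ 0.26124958, -0.60003298,  0.38482625]), 'attitude': array([ 0.80225671, -0.58407685, -0.07349346,  0.09918226])}
0.15 [ 8.08315150e-01 -5.88749560e-01 -5.95983217e-04 -4.66857906e-04] 0.0188 0.09175021044675678
```

View pics/a_scene.png

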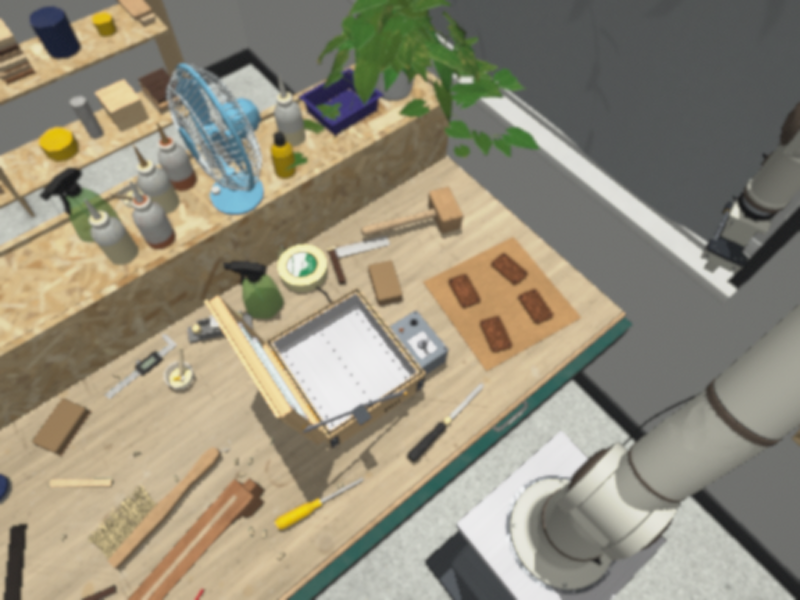

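View pics/a_side.png

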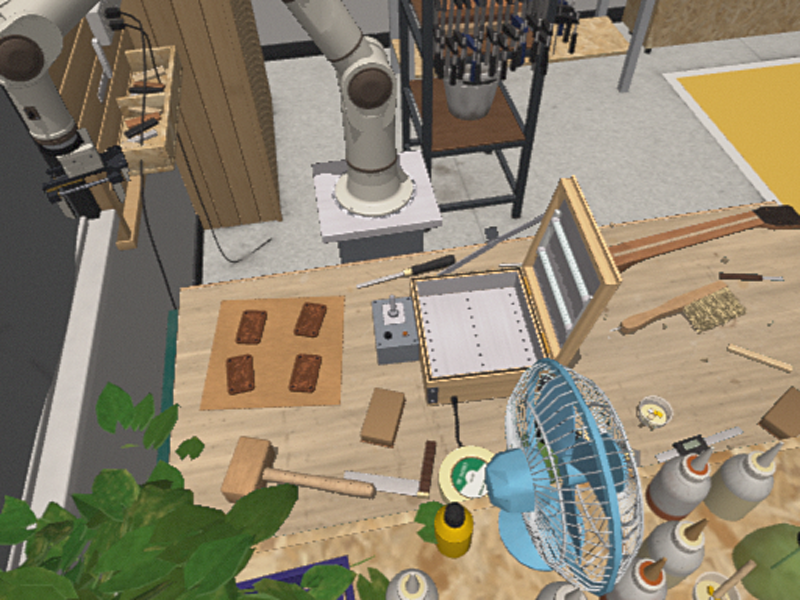

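```bash
cat > h.py <<'E'
from bench import manip,effector,viewer
import numpy as np,cv2
from scipy.spatial.transform import Rotation as R
def K(c):
    f=192/np.tan(np.radians(c["vfov"])/2); return f
def proj(P,c,fish=False):
    p=(np.asarray(P,float).reshape(-1,3)-c["eye"])@R.from_quat(c["attitude"]).as_matrix()
    f=K(c)
    if fish:
        r=np.hypot(p[:,0],p[:,1]);th=np.arctan2(r,p[:,2]);s=f*th/np.maximum(r,1e-9)
    else: s=f/p[:,2]
    return np.c_[p[:,0]*s+c["cx"],p[:,1]*s+c["cy"]]
def ray(uv,c,fish=False):
    f=K(c);x=(np.array(uv,float)-[c["cx"],c["cy"]])/f
    if fish:
        r=np.hypot(*x);d=np.r_[x*np.sinc(r/np.pi),np.cos(r)]
    else: d=np.r_[x,1]
    return R.from_quat(c["attitude"]).as_matrix()@d
def onz(uv,c,z,fish=False):
    d=ray(uv,c,fish);return c["eye"]+d*(z-c["eye"][2])/d[2]
def rect(img,c,z,x0,x1,y0,y1,res=.001,fish=False):
    # top view: up = +x, left = +y ; col=(y1-y)/res,row=(x1-x)/res
    n,m=int((x1-x0)/res),int((y1-y0)/res)
    rr,cc=np.mgrid[:n,:m];P=np.stack([x1-rr*res,y1-cc*res,np.full(rr.shape,z)],-1)
    uv=proj(P,c,fish).astype(np.float32).reshape(n,m,2)
    return cv2.remap(img,uv[...,0],uv[...,1],cv2.INTER_CUBIC)
def grid(im,x1,y1,res,step=.1):
    h,w=im.shape[:2]
    for k in range(-10,13):
        v=k*step
        r=int(round((x1-v)/res));q=int(round((y1-v)/res))
        if 0<=r<h: cv2.line(im,(0,r),(w,r),(0,255,255),1);cv2.putText(im,f"{v:.2f}",(0,r),0,.35,(0,0,255))
        if 0<=q<w: cv2.line(im,(q,0),(q,h),(0,255,255),1);cv2.putText(im,f"{v:.2f}",(q,10),0,.35,(0,0,255))
    return im
E
python3 - <<'E'
from h import *
c=viewer.get_calibration("side");im=viewer.get_image("side")[:,:,::-1].copy()
cs=viewer.get_calibration("scene");ims=viewer.get_image("scene")[:,:,::-1].copy()
a=rect(im,c,.0075,.2,.95,-.7,.3,.00125)
cv2.imwrite("pics/b1.png",grid(a,.95,.3,.00125))
tri=lambda u,v:(lambda d1,d2:(lambda s:((c["eye"]+d1*s[0])+(cs["eye"]+d2*s[1]))/2)(np.linalg.lstsq(np.c_[d1,-d2],cs["eye"]-c["eye"],rcond=None)[0]))(ray(np.array(u)/1.5625,c),ray(np.array(v)/1.5625,cs))
for n,u,v in(("NR",(412,278),(423,378)),("NL",(525,268),(330,437)),("FR",(425,390),(355,292)),("paper",(222,300),(578,318)),("paperNL",(343,297),(488,367))):
    print(n,tri(u,v).round(3),onz(np.array(u)/1.5625,c,.1).round(3),onz(np.array(v)/1.5625,cs,.1).round(3))
E
```

```text
NR [0.414 0.032 0.088] [0.423 0.029 0.1  ] [0.411 0.037 0.1  ]
NL [0.436 0.276 0.094] [0.444 0.28  0.1  ] [0.431 0.271 0.1  ]
FR [0.69  0.008 0.071] [ 0.705 -0.     0.1  ] [0.677 0.022 0.1  ]
paper [ 0.319 -0.405 -0.001] [ 0.404 -0.383  0.1  ] [ 0.301 -0.338  0.1  ]
paperNL [ 0.364 -0.129  0.002] [ 0.446 -0.127  0.1  ] [ 0.341 -0.091  0.1  ]
```

View pics/b1.png

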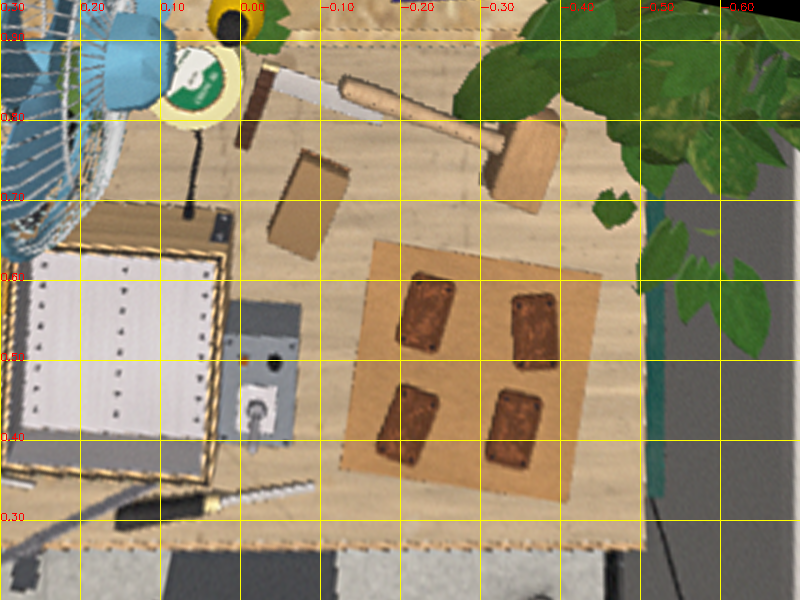

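```bash
cat >> h.py <<'E'
def Q(xdir): # tool down, tool x along heading angle xdir (rad)
    return R.from_matrix(np.c_[[np.cos(xdir),np.sin(xdir),0],[np.sin(xdir),-np.cos(xdir),0],[0,0,-1]]).as_quat()
E
python3 - <<'E'
from h import *
up=lambda im,s:cv2.resize(im,None,fx=s,fy=s,interpolation=cv2.INTER_CUBIC)
a=viewer.get_image("side")[:,:,::-1];b=viewer.get_image("scene")[:,:,::-1]
A=up(a[100:190,210:410],4);  # box/stay
B=np.hstack([up(b[225:300,165:290],4)[:240],up(a[70:150,20:95],4)[:240]])
B=cv2.resize(B,(800,240)) 
cv2.imwrite("pics/c.png",np.vstack([A[:360],B]))
D=np.radians(-5)
# camera sits toward -tool y. want looking down on box; tool x along -x => cam toward -y
for nm,p,h in(("box",(.50,.20,.42),np.pi+D),("paper",(.47,-.20,.36),-np.pi/2-.15)):
    try:
        manip.move_pose(p,Q(h))
    except manip.PlanningError as e: print(nm,e);continue
    c=viewer.get_calibration("wrist");im=viewer.get_image("wrist")[:,:,::-1].copy()
    np.savez(f"{nm}.npz",im=im,**c);print(nm,c["eye"],manip.current_q().__repr__(),manip.current_clock())
    cv2.imwrite(f"pics/w_{nm}.png",up(im,1.5))
E
```

```text
box [0.49437564 0.13221838 0.57880948] array([ 0.55782791,  0.36638543, -1.29106829,  1.53566833,  0.35213114,
        1.5050162 ,  2.31386973]) 3.525
paper [ 0.53468238 -0.21104769  0.5187967 ] array([-0.77256252,  0.30241279,  1.37941037,  1.75643475, -0.30512601,
        1.33723654, -1.04879148]) 6.4
```

View pics/c.png

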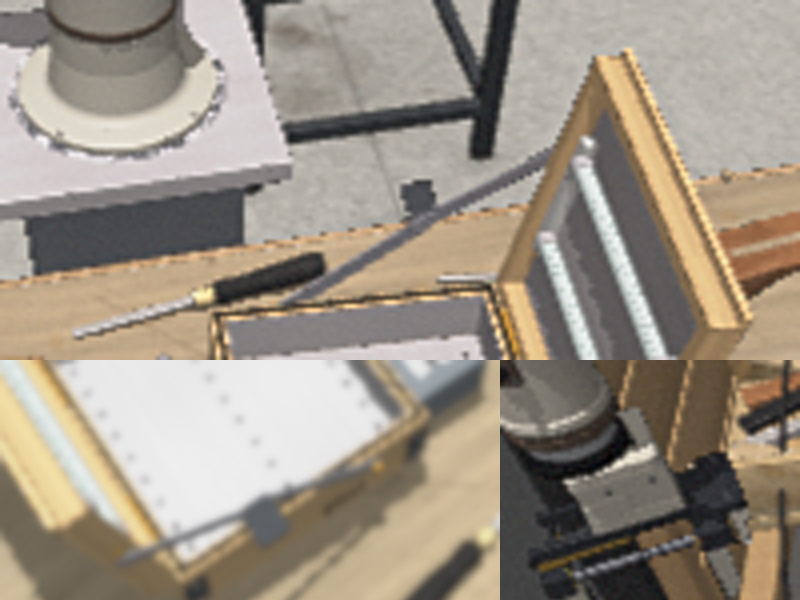

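View pics/w_box.png

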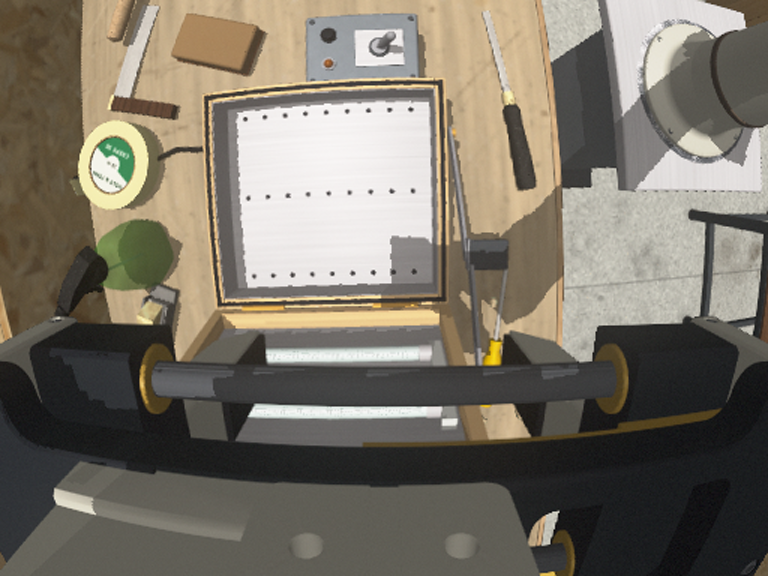

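```bash
cat >> h.py <<'E'
def ld(n):
    d=np.load(n+".npz");return d["im"],{k:d[k] for k in d if k!="im"}
def plates(im,c,fish=True,z=.0075,reg=(.25,.72,-.5,-.05)):
    res=.001;a=rect(im,c,z,*reg,res,fish)
    b,g,r=[cv2.GaussianBlur(a,(0,0),2)[...,i].astype(int) for i in range(3)]
    m=((r<140)&(r-b>25)).astype(np.uint8)*255
    m=cv2.morphologyEx(cv2.morphologyEx(m,cv2.MORPH_OPEN,np.ones((15,15))),cv2.MORPH_CLOSE,np.ones((15,15)))
    out=[]
    for k in cv2.findContours(m,cv2.RETR_EXTERNAL,cv2.CHAIN_APPROX_NONE)[0]:
        if cv2.contourArea(k)<2500: continue
        (u,v),(w,h),ang=cv2.minAreaRect(k);box=cv2.boxPoints(((u,v),(w,h),ang))
        e=max((box[1]-box[0],box[2]-box[1]),key=np.linalg.norm)
        th=np.arctan2(-e[0],-e[1])  # heading of long axis in world
        th=(th+np.pi/2)%np.pi-np.pi/2
        out.append((reg[1]-v*res,reg[3]-u*res,th,max(w,h),min(w,h)))
        cv2.polylines(a,[box.astype(np.int32)],True,(0,255,0),1)
    return np.array(out),a
E
python3 - <<'E'
from h import *
im,c=ld("box")
P={k:onz(np.array(uv)/1.5,c,z,True) for k,uv,z in[("NR",(443,79),.1),("FR",(205,97),.1),("FL",(217,305),.1),("NL",(445,300),.1),("tab",(488,254),.19),("tabc1",(470,240),.19),("tabc2",(508,268),.19),("piv",(453,130),.085),("tip",(380,42),.11)]}
C=np.mean([P[k] for k in("NR","FR","FL","NL")],0)[:2]
vx=(P["FR"]+P["FL"]-P["NR"]-P["NL"])[:2]/2;vy=(P["FL"]+P["NL"]-P["FR"]-P["NR"])[:2]/2
y1=np.arctan2(vx[1],vx[0]);y2=np.arctan2(-vy[0],vy[1]);print("C",C,"yaw",y1,y2,np.linalg.norm(vx),np.linalg.norm(vy))
yaw=(y1+y2)/2;r=np.array([[np.cos(yaw),-np.sin(yaw)],[np.sin(yaw),np.cos(yaw)]])
for k in P: print(k,P[k].round(4),"box",((P[k][:2]-C)@r).round(4))
im,c=ld("paper");o,a=plates(im,c);print(o.round(3));
c2=viewer.get_calibration("side");o2,_=plates(viewer.get_image("side")[:,:,::-1].copy(),c2,False);print(o2.round(3))
cv2.imwrite("pics/d.png",a)
E
```

```text
C [0.56006995 0.13728523] yaw -0.058535227119005724 -0.06827470963840385 0.2634404578954489 0.24214813797774432
NR [0.4204 0.0234 0.1   ] box [-0.1322 -0.1226]
FR [0.6832 0.0096 0.1   ] box [ 0.131  -0.1196]
FL [0.6999 0.2495 0.1   ] box [0.1324 0.1209]
NL [0.4368 0.2666 0.1   ] box [-0.1312  0.1213]
tab [0.406  0.2022 0.19  ] box [-0.1579  0.055 ]
tabc1 [0.4219 0.1883 0.19  ] box [-0.1412  0.0422]
tabc2 [0.3876 0.2166 0.19  ] box [-0.1771  0.0682]
piv [0.4124 0.079  0.085 ] box [-0.1437 -0.0675]
tip [ 0.4839 -0.0207  0.11  ] box [-0.066  -0.1625]
[[ 3.68000e-01 -1.57000e-01  1.48800e+00  1.85524e+02  1.00485e+02]]
[[ 4.1400e-01 -3.4100e-01 -2.5400e-01  9.5040e+01  5.8786e+01]
 [ 3.6700e-01 -1.5000e-01  0.0000e+00  2.0400e+02  2.0000e+02]
 [ 5.3600e-01 -3.6800e-01  4.2000e-02  9.5084e+01  5.7325e+01]
 [ 5.6000e-01 -2.3100e-01 -2.7800e-01  9.5054e+01  5.7829e+01]]
```

View pics/d.png

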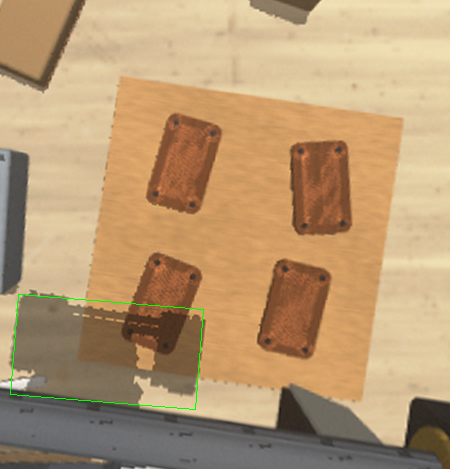

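```bash
sed -i 's/m=((r<140)&(r-b>25))/m=(r>1.58*g)/' h.py; python3 - <<'E'
from h import *
im,c=ld("paper");o,a=plates(im,c);print(o.round(4))
for uv in[(185,165),(300,310),(250,200),(150,340),(90,350)]: print(a[uv[1],uv[0]][::-1])
c2=viewer.get_calibration("side");o2,_=plates(viewer.get_image("side")[:,:,::-1].copy(),c2,False);print(o2.round(3))
C=np.array([.562,.137]);yaw=-.063;q0=manip.current_q()
r=np.array([[np.cos(yaw),-np.sin(yaw)],[np.sin(yaw),np.cos(yaw)]])
for nm,p,h in(("nr",(-.057,-.047),yaw+np.pi/2),("nr",(-.057,-.047),yaw-np.pi/2),("fr",(.057,-.047),yaw+np.pi/2),("fr",(.057,-.047),yaw-np.pi/2),("fl",(.05,.057),yaw+np.pi),("nl",(-.035,.057),yaw+np.pi),("nl",(-.035,.057),yaw)):
  for z in(.05,.25):
    q=manip.solve_ik(np.r_[C+r@p,z],Q(h));print(nm,round(h,2),z,None if q is None else np.round(q,2))
for x,y,t,*_ in o:
  for h in(t+np.pi/2,t-np.pi/2):
    q=manip.solve_ik([x,y,.003],Q(h));print(round(h,2),None if q is None else np.round(q,2))
E
```

```text
[[ 0.4111 -0.3432 -0.2187 85.5791 50.3279]
 [ 0.53   -0.3705  0.     80.     49.    ]
 [ 0.5564 -0.2338 -0.2187 85.4706 49.7855]]
[173 104  61]
[148  92  56]
[212 158  99]
[120  74  48]
[120  92  62]
[[ 0.414 -0.341 -0.234 87.136 50.262]
 [ 0.534 -0.368  0.    85.    49.   ]
 [ 0.559 -0.231 -0.298 88.74  50.362]]
nr 1.51 0.05 [ 0.11  0.52 -0.43  2.02  0.34  0.67  0.98]
nr 1.51 0.25 [ 0.32  0.25 -0.65  1.86  0.17  1.08  1.12]
nr -1.63 0.05 [-0.8   0.59  0.7   2.05 -0.58  0.71 -1.35]
nr -1.63 0.25 [-1.01  0.28  0.92  1.9  -0.25  1.08 -1.63]
fr 1.51 0.05 [ 0.28  0.73 -0.65  1.74  0.56  0.87  0.9 ]
fr 1.51 0.25 [ 0.29  0.47 -0.65  1.59  0.3   1.18  1.09]
fr -1.63 0.05 [-0.78  0.82  0.85  1.78 -0.76  0.92 -1.22]
fr -1.63 0.25 [-0.93  0.63  1.11  1.64 -0.58  1.25 -1.34]
fl 3.08 0.05 [ 0.44  1.15 -1.31  1.67  1.16  1.29  1.97]
fl 3.08 0.25 [ 0.44  0.81 -1.3   1.52  0.78  1.41  2.17]
nl 3.08 0.05 [ 0.47  1.06 -1.31  1.87  1.13  1.2   1.83]
nl 3.08 0.25 [ 0.51  0.64 -1.3   1.73  0.64  1.28  2.15]
nl -0.06 0.05 [-1.1   0.79  0.96  1.92 -0.84  0.89  0.24]
nl -0.06 0.25 [-1.32  0.65  1.34  1.78 -0.67  1.27  0.14]
1.35 [ 0.38  0.62  0.33  1.99 -0.35  0.58  2.3 ]
-1.79 [ 0.08  0.74  0.73  2.   -0.77  0.7  -0.49]
1.57 [ 1.27  1.07 -1.09  1.67  1.06  1.1   1.42]
-1.57 [ 0.07  0.87  0.73  1.71 -0.74  0.85 -0.44]
1.35 [ 0.15  0.7   0.28  1.82 -0.29  0.67  1.94]
-1.79 [-0.2   0.84  0.76  1.83 -0.79  0.81 -0.81]
```

```bash
sed -i 's/r>1.58\*g/(r>1.5*g)\&(r-b>15)/; s/np.ones((15,15))),cv2/cv2.getStructuringElement(2,(9,9))),cv2/; s/CLOSE,np.ones((15,15))/CLOSE,cv2.getStructuringElement(2,(15,15))/; s/if cv2.contourArea(k)<2500/if not 3000<cv2.contourArea(k)<8000/' h.py
cat >> h.py <<'E'
C=np.array([.562,.137]);YAW=-.063
RB=np.array([[np.cos(YAW),-np.sin(YAW)],[np.sin(YAW),np.cos(YAW)]])
def B(x,y,z): return np.r_[C+RB@[x,y],z]
def look(tag,p=(.40,-.27,.40),h=-1.72):
    manip.move_pose(p,Q(h));c=viewer.get_calibration("wrist");im=viewer.get_image("wrist")[:,:,::-1].copy()
    np.savez(tag+".npz",im=im,**c);return im,c
def pick(x,y,h):
    q=Q(h);manip.move_pose([x,y,.16],q);manip.servo_line([x,y,.03],vel=.15);manip.servo_line([x,y,.0035],vel=.04)
    effector.close(15);g=manip.current_finger_gap()
    manip.servo_line([x,y,.02],vel=.05);manip.servo_line([x,y,.26],vel=.25)
    print("pick gap",g,manip.current_finger_gap());return .05<g<.06
def place(bx,by,h,zt=.0468):
    q=Q(h);manip.move_pose(B(bx,by,.27),q);manip.servo_line(B(bx,by,.075),vel=.2)
    f0=manip.current_force()[2];manip.servo_line(B(bx,by,.053),vel=.05);z=.053
    while z>zt-.002:
        z-=.001;manip.servo_line(B(bx,by,z),vel=.02)
        if manip.current_force()[2]-f0>1.5: break
    print("place z",z,"f",f0,manip.current_force().round(2),"gap",manip.current_finger_gap())
    effector.open_jaws();print("open",manip.current_finger_gap(),manip.current_force().round(2))
    manip.servo_line(B(bx,by,.075),vel=.06);manip.servo_line(B(bx,by,.27),vel=.25)
E
python3 - <<'E'
from h import *
im,c=look("l1");o,a=plates(im,c);print(o.round(4));cv2.imwrite("pics/e.png",a)
print(manip.current_clock())
E
```

```text
[[ 4.11400e-01 -3.44200e-01 -2.33700e-01  8.91739e+01  5.36433e+01]
 [ 4.16400e-01 -2.11100e-01 -3.77500e-01  8.99767e+01  5.33546e+01]
 [ 5.32600e-01 -3.70600e-01  5.55000e-02  8.96950e+01  5.35286e+01]
 [ 5.56500e-01 -2.34000e-01 -2.86100e-01  8.95596e+01  5.36116e+01]]
7.0583
```

```bash
python3 - <<'E'
from h import *
x,y,t=.5565,-.234,-.286
if pick(x,y,t-np.pi/2): place(.057,-.047,YAW-np.pi/2)
print(manip.current_clock(),manip.current_q().round(2))
c=viewer.get_calibration("wrist");im=viewer.get_image("wrist")[:,:,::-1]
cv2.imwrite("pics/f.png",np.hstack([cv2.resize(im,(400,300)),cv2.resize(viewer.get_image("side")[:,:,::-1],(400,300))]))
E
```

```text
pick gap 0.05547463075407868 0.05561226104582065
place z 0.04599999999999999 f -1.2071856308327051 [-1.85  0.89  7.91] gap 0.05548803314077124
open 0.09182137523736447 [-0.02  5.17 -0.15]
19.3083 [-0.79  0.5   0.86  1.61 -0.39  1.22 -1.49]
```

View pics/f.png

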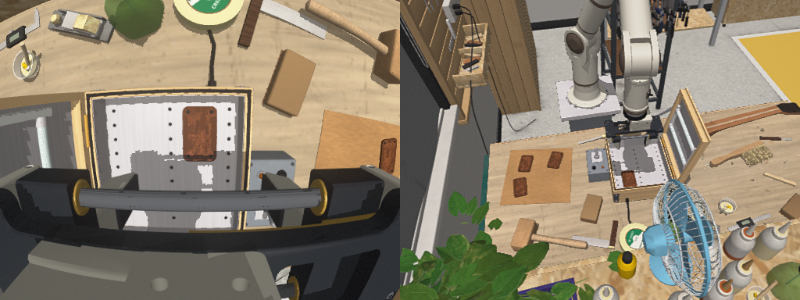

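```bash
python3 - <<'E'
from h import *
im,c=look("l2");o,a=plates(im,c);print(o.round(4))
x,y,t=min(o,key=lambda p:np.hypot(p[0]-.416,p[1]+.211))[:3]
if pick(x,y,t-np.pi/2): place(-.057,-.042,YAW-np.pi/2)
im,c=look("l3");o,a=plates(im,c);print(o.round(4))
print(manip.current_clock(),manip.current_q().round(2))
h=YAW+np.pi
for x,y,t,*_ in o:
  for hh in(t+np.pi/2,t-np.pi/2):
    q=manip.solve_ik([x,y,.2],Q(hh));print(round(hh,2),np.round(q,2) if q is not None else q)
q=manip.solve_ik(B(.05,.057,.27),Q(h));print(q)
E
```

```text
[[ 4.11100e-01 -3.43800e-01 -2.45000e-01  8.97382e+01  5.38429e+01]
 [ 4.16500e-01 -2.11200e-01 -3.73000e-01  8.92778e+01  5.30808e+01]
 [ 5.32600e-01 -3.70800e-01  5.88000e-02  8.98447e+01  5.40830e+01]]
pick gap 0.05553385896857571 0.055061401436115834
place z 0.04599999999999999 f -0.717929390725842 [-4.05  0.45  9.88] gap 0.0556106314007703
open 0.09224283422938248 [-0.17  0.71  0.05]
[[ 4.11100e-01 -3.44300e-01 -2.34700e-01  8.96253e+01  5.34707e+01]
 [ 5.32500e-01 -3.70700e-01  5.40000e-02  8.98418e+01  5.38943e+01]]
34.7083 [-0.77  0.06  1.38  1.75 -0.06  1.38 -1.09]
1.34 [ 0.13  0.34  0.63  1.89 -0.24  0.98  2.21]
-1.81 [-0.31  0.72  1.38  1.9  -0.77  1.2  -0.46]
1.62 [ 1.35  0.89 -1.3   1.56  0.87  1.37  1.58]
-1.52 [-0.18  0.81  1.2   1.62 -0.79  1.27 -0.34]
[ 0.43999423  0.77992154 -1.30218742  1.50118532  0.7538275   1.43364113
  2.18952608]
```

```bash
python3 - <<'E'
from h import *
x,y,t=.5325,-.3707,.054
assert pick(x,y,t-np.pi/2)
manip.servo_line([x,y,.40],vel=.25)
h=YAW+np.pi
manip.move_pose(B(.05,.057,.42),Q(h));print(manip.current_q().round(2),manip.current_finger_gap())
manip.servo_line(B(.05,.057,.2),vel=.2);print(manip.current_q().round(2),manip.current_force(),manip.current_clock())
a=viewer.get_image("scene")[:,:,::-1];b=viewer.get_image("side")[:,:,::-1]
cv2.imwrite("pics/g.png",np.hstack([cv2.resize(a[130:330,120:400],(400,300)),cv2.resize(b[40:280,170:430],(400,370))[:300]]))
E
```

```text
pick gap 0.055215183688369876 0.05535493128649678
[ 0.4   0.65 -1.3   1.27  0.62  1.66  2.3 ] 0.05545149129157166
[ 0.4   0.8  -1.19  1.58  0.76  1.3   2.18] [-0.00257448  0.29539229  0.1115051 ] 44.2333
```

View pics/g.png

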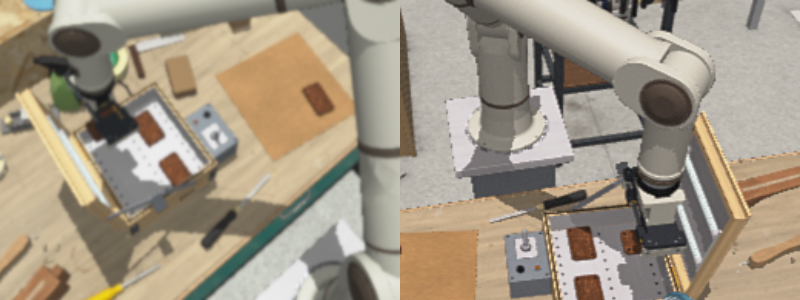

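```bash
python3 - <<'E'
from h import *
manip.servo_line(B(.05,.043,.2),vel=.1);t0=manip.current_tau()
manip.servo_line(B(.05,.043,.1),vel=.1);print((manip.current_tau()-t0).round(1),manip.current_q().round(2),manip.current_force())
a=viewer.get_image("scene")[:,:,::-1];b=viewer.get_image("side")[:,:,::-1]
cv2.imwrite("pics/g2.png",np.hstack([cv2.resize(a[150:300,120:320],(400,300)),cv2.resize(b[60:210,340:490],(400,400))[:300]]))
E
```

```text
[-0.3 -2.5 -0.7  3.5 -0.1 -0.1 -0. ] [ 0.39  0.89 -1.1   1.66  0.87  1.15  2.13] [ 0.06010688 -0.62612192 -0.35623211]
```

View pics/g2.png

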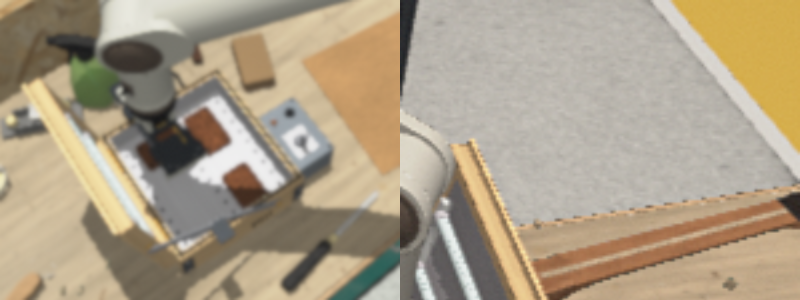

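```bash
python3 - <<'E'
from h import *
f0=manip.current_force();t0=manip.current_tau();z=.1
while z>.0455:
    z-=.01 if z>.056 else .001
    manip.servo_line(B(.05,.043,z),vel=.06 if z>.055 else .02)
    d=manip.current_force()-f0;dt=manip.current_tau()-t0
    if abs(dt).max()>12 or np.linalg.norm(d)>1.5: print(z,d.round(1),dt.round(1));break
print(z,manip.current_force().round(2),dt.round(1),manip.current_clock())
if z<.0485:
    effector.open_jaws();print("open",manip.current_force().round(2))
    manip.servo_line(B(.05,.043,.075),vel=.06);manip.servo_line(B(.05,.043,.17),vel=.2)
    effector.close(10);print("gap",manip.current_finger_gap())
    manip.servo_line(B(-.015,.043,.17),vel=.2);manip.servo_line(B(-.015,.043,.06),vel=.15);manip.servo_line(B(-.015,.043,.0492),vel=.03)
    print(manip.current_force().round(2))
    for x in(0,.01,.02,.03):
        manip.servo_line(B(x,.043,.0492),vel=.04);print(x,(RB.T@manip.current_force()[:2]).round(2))
    manip.servo_line(B(.02,.043,.0492),vel=.05)
    manip.servo_line(B(.0,.043,.27),vel=.2);manip.servo_line(B(.0,.0,.40),vel=.25)
    effector.open_jaws()
    c=viewer.get_calibration("side");im=viewer.get_image("side")[:,:,::-1].copy()
    print(manip.current_clock(),manip.current_q().round(2))
    im,c=look("l4");o,a=plates(im,c);print(o.round(4))
    a=rect(viewer.get_image("side")[:,:,::-1].copy(),viewer.get_calibration("side"),.051,.42,.72,0,.28,.0005);cv2.imwrite("pics/h.png",grid(a,.72,.28,.0005,.05))
E
```

```text
0.048000000000000015 [ 0.8 -1.4  0. ] [ 0.  -1.9 -0.3  1.9 -0.   0.  -0. ]
0.048000000000000015 [ 0.22 -1.26 -0.54] [ 0.  -1.9 -0.3  1.9 -0.   0.  -0. ] 48.2917
open [-0.51 -0.65  0.09]
gap 0.0006470309979354488
[-0.84 -0.55  0.11]
0 [ 0.04 -0.6 ]
0.01 [-0.54  0.95]
0.02 [0.03 0.13]
0.03 [-0.31  0.15]
59.1333 [ 0.64  0.56 -1.41  1.48  0.56  1.56  2.34]
[[ 0.4109 -0.3442 -0.245  89.2531 53.3578]]
```

View pics/h.png

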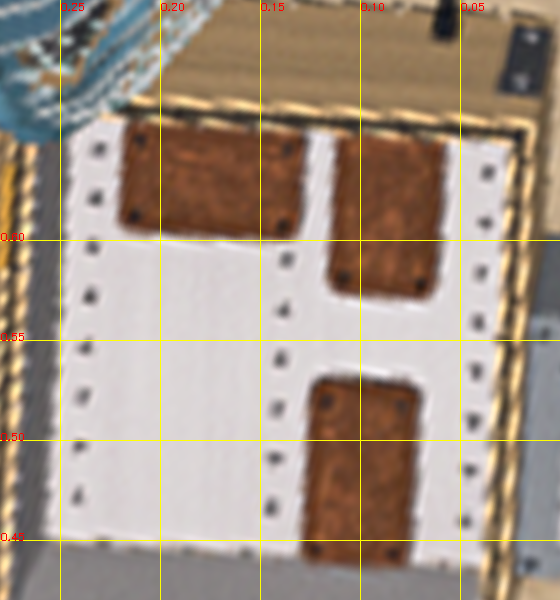

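```bash
python3 - <<'E'
from h import *
x,y,t=.4109,-.3442,-.24
assert pick(x,y,t-np.pi/2)
manip.servo_line([x,y,.40],vel=.25)
X,Y=-.035,.046
manip.move_pose(B(X+.03,Y,.42),Q(YAW+np.pi));manip.servo_line(B(X,Y,.40))
manip.servo_line(B(X,Y,.12),vel=.15)
f0=manip.current_force();t0=manip.current_tau();z=.12;print(f0,manip.current_q().round(2))
while z>.0455:
    z-=.01 if z>.056 else .001
    manip.servo_line(B(X,Y,z),vel=.06 if z>.055 else .02)
    d=manip.current_force()-f0;dt=manip.current_tau()-t0
    if abs(dt).max()>12 or np.linalg.norm(d)>(4 if z>.05 else 2.5): print("stop",z,d.round(1),dt.round(1));break
print(z,d.round(1),manip.current_clock(),manip.current_finger_gap())
if z<.0475:
    effector.open_jaws();print("open",manip.current_force().round(2))
    manip.servo_line(B(X,Y,.075),vel=.06);manip.servo_line(B(X,Y,.40),vel=.2)
    im,c=look("l5");o,a=plates(im,c);print(o.round(4))
    a=rect(viewer.get_image("side")[:,:,::-1].copy(),viewer.get_calibration("side"),.051,.42,.72,0,.28,.0005)
    im,c=ld("box");t=rect(im,c,.19,.34,.50,.12,.28,.00057,True)
    cv2.imwrite("pics/i.png",np.hstack([cv2.resize(grid(a,.72,.28,.0005,.05),(400,400)),cv2.resize(grid(t,.50,.28,.00057,.02),(400,400))]))
    print(manip.current_clock())
E
```

```text
pick gap 0.05513442578994903 0.0555911511168442
[ 0.68897388  0.12519593 -0.99000176] [ 0.41  0.72 -1.09  1.85  0.74  1.04  2.09]
stop 0.04600000000000001 [-3.2 -2.   9.5] [-0.4 -0.3  1.1  3.9  0.3 -0.9 -0. ]
0.04600000000000001 [-3.2 -2.   9.5] 76.4083 0.05542537608126595
open [ 0.23 -0.42 -0.22]
[]
82.55
```

View pics/i.png

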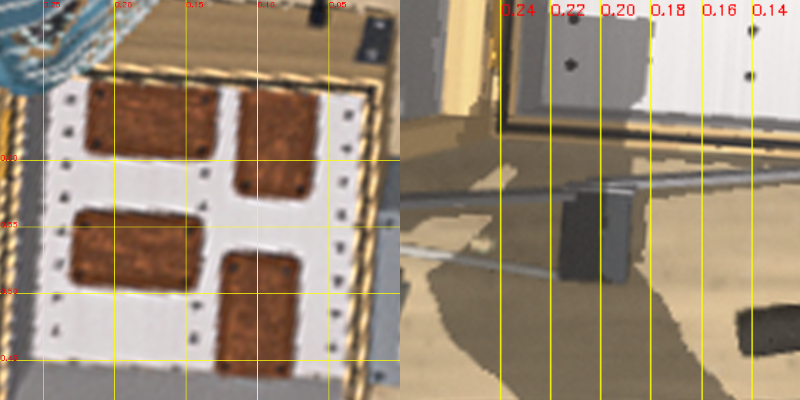

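```bash
cat >> h.py <<'E'
def QT(tilt,s): # jaws along box y, tool z tilted toward +box x by tilt; s=+-1
    a=np.r_[RB@[1,0],0];z=np.sin(tilt)*a-np.cos(tilt)*np.array([0,0,1.]);x=s*np.r_[RB@[0,1],0]
    return R.from_matrix(np.c_[x,np.cross(z,x),z]).as_quat()
E
python3 - <<'E'
from h import *
effector.close(20)
for t in(25,35,45):
  for s in(1,-1):
    for p in(B(-.165,.053,.26),B(-.165,.053,.195),B(-.165,.08,.155)):
      q=manip.solve_ik(p,QT(np.radians(t),s));print(t,s,None if q is None else q.round(2))
print(manip.current_q().round(2),manip.current_tool_pos())
E
```

```text
25 1 [-1.78 -0.3   0.86  2.31  0.77  0.91  0.14]
25 1 [-1.9  -0.14  1.07  2.39  0.78  0.67  0.11]
25 1 [-1.06  0.09  0.24  2.38  0.7   0.5   0.08]
25 -1 [ 0.24 -0.18 -0.91  2.27  0.23  0.68 -2.48]
25 -1 None
25 -1 [-2.01  0.24  1.31  2.4   0.21  0.38 -2.57]
35 1 [-1.44 -0.22  0.45  2.41  0.91  0.81 -0.09]
35 1 None
35 1 None
35 -1 None
35 -1 None
35 -1 None
45 1 None
45 1 None
45 1 None
45 -1 None
45 -1 None
45 -1 None
[-0.77  0.06  1.38  1.75 -0.06  1.38 -1.09] [ 0.39997745 -0.27000604  0.40000501]
```

```bash
python3 - <<'E'
from h import *
t=np.radians(25);q=QT(t,1)
manip.move_pose(B(-.165,.03,.30),q);print(manip.current_q().round(2))
manip.servo_line(B(-.158,.054,.225),q,vel=.1);print(manip.current_q().round(2),manip.current_force().round(2))
print(manip.current_clock())
a=viewer.get_image("scene")[:,:,::-1];b=viewer.get_image("side")[:,:,::-1]
cv2.imwrite("pics/j.png",np.hstack([cv2.resize(a[190:310,160:320],(400,300),interpolation=2),cv2.resize(b[70:220,250:450],(400,300),interpolation=2)]))
E
```

```text
[-1.28 -0.28  0.45  2.27  0.58  0.92  0.37]
[-1.28 -0.1   0.48  2.34  0.61  0.69  0.28] [-0.48  0.34 -1.08]
86.6167
```

View pics/j.png

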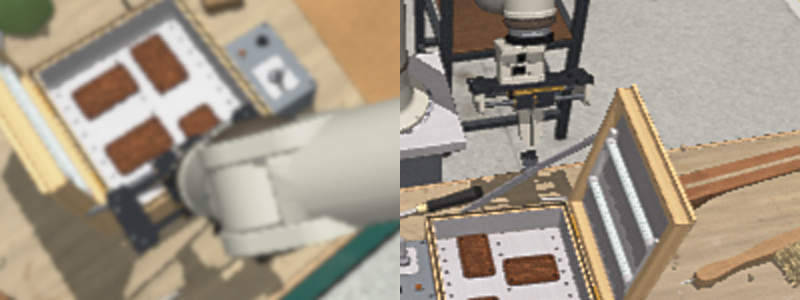

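```bash
python3 - <<'E'
from h import *
f0=manip.current_force();z=.225
while z>.182:
    z-=.002;manip.servo_line(B(-.158,.054,z),vel=.05);d=manip.current_force()-f0
    if d[2]>3: break
print("contact",z,d.round(1))
y0,z0=.054+.065,z-.085
down=0
for k in range(1,40):
    a=-k*.012;y=y0*np.cos(a)-z0*np.sin(a);zz=y0*np.sin(a)+z0*np.cos(a)
    try: manip.servo_line(B(-.158,y-.065,zz+.085),vel=.025)
    except manip.PlanningError as e: print("plan",k,e);break
    d=manip.current_force()-f0;down=z0-zz
    print(round(down,4),d.round(1),end=" | ")
    if np.linalg.norm(d)>25 or down>.040: break
print(manip.current_q().round(2),manip.current_tool_pos(),manip.current_clock())
E
```

```text
contact 0.19299999999999998 [0.4 1.5 4.2]
0.0014 [-0.   2.4  4.5] | 0.0029 [-0.2  2.4  4.4] | 0.0044 [-0.2  2.9  5. ] | 0.0058 [0.8 2.6 5.1] | 0.0073 [0.1 3.2 5.1] | 0.0088 [0.4 3.2 4.7] | 0.0104 [-0.2  3.2  5.6] | 0.0119 [0.7 3.3 6.1] | 0.0135 [0.9 2.3 6.5] | 0.015 [-1.2  1.9  6.8] | 0.0166 [-0.4  1.9  5.2] | 0.0182 [-0.5  2.8  7.8] | 0.0198 [-0.8  1.6  8. ] | 0.0214 [-0.7  1.9  8.9] | 0.023 [-1.6  1.6  8.8] | 0.0247 [-0.9  0.9  8.8] | 0.0263 [-1.1  1.7 10. ] | 0.028 [-0.9  1.8 10.2] | 0.0297 [-2.3  1.2 10.7] | 0.0314 [-1.9  2.  10.6] | 0.0331 [-1.7  1.4 10.8] | 0.0348 [-2.7  1.4 11.8] | 0.0365 [-3.1  1.6 12.1] | 0.0382 [-3.5  0.4 13.2] | 0.04 [-4.4 -0.1 14.2] | 0.0417 [-3.   0.1 13.9] | [-1.28  0.11  0.48  2.37  0.66  0.47  0.14] [0.40978976 0.22800171 0.15181804] 97.2167
```

```bash
python3 - <<'E'
from h import *
manip.servo_line(B(-.166,.07,.25),vel=.1);manip.servo_line(B(-.17,.03,.31),vel=.15)
a=viewer.get_image("scene")[:,:,::-1];b=viewer.get_image("side")[:,:,::-1]
cv2.imwrite("pics/k.png",np.hstack([cv2.resize(a[190:310,130:290],(400,300),interpolation=2),cv2.resize(b[70:220,250:450],(400,300),interpolation=2)]))
def P(phi,w=.0095,ex=0,r=.21):
    u=np.array([-np.cos(phi),np.sin(phi)]);n=np.array([np.sin(phi),np.cos(phi)])
    y,z=np.array([.125,.1])+r*u+(.026+w*np.sin(phi)+ex)*n;return B(0,y,z)
for h in(YAW,YAW+np.pi):
  for p in(B(0,.0,.45),B(0,.26,.45),P(np.radians(100),ex=.04),P(np.radians(70)),P(np.radians(40)),P(0)):
    q=manip.solve_ik(p,Q(h));print(p.round(3),None if q is None else q.round(2))
print(manip.current_clock())
E
```

```text
[0.562 0.137 0.45 ] [-0.88  0.26  0.76  1.43 -0.18  1.52 -0.19]
[0.578 0.396 0.45 ] [-0.97  0.52  0.59  1.08 -0.28  1.62 -0.52]
[0.577 0.372 0.294] [-0.96  0.53  0.53  1.4  -0.27  1.29 -0.48]
[0.567 0.223 0.309] [-0.88  0.37  0.61  1.59 -0.22  1.25 -0.29]
[0.561 0.122 0.26 ] [-0.76  0.35  0.64  1.74 -0.23  1.13 -0.12]
[0.557 0.052 0.126] [-0.45  0.45  0.39  1.89 -0.23  0.84 -0.01]
[0.562 0.137 0.45 ] [ 0.59  0.47 -1.3   1.38  0.45  1.62  2.43]
[0.578 0.396 0.45 ] [-0.04  0.75 -1.3   1.03  0.74  1.79  2.02]
[0.577 0.372 0.294] [ 0.02  0.71 -1.08  1.35  0.62  1.43  2.04]
[0.567 0.223 0.309] [ 0.42  0.66 -1.3   1.54  0.64  1.43  2.16]
[0.561 0.122 0.26 ] [ 0.64  0.64 -1.3   1.69  0.64  1.31  2.29]
[0.557 0.052 0.126] [ 0.65  0.7  -1.08  1.85  0.72  1.04  2.35]
99.1
```

View pics/k.png

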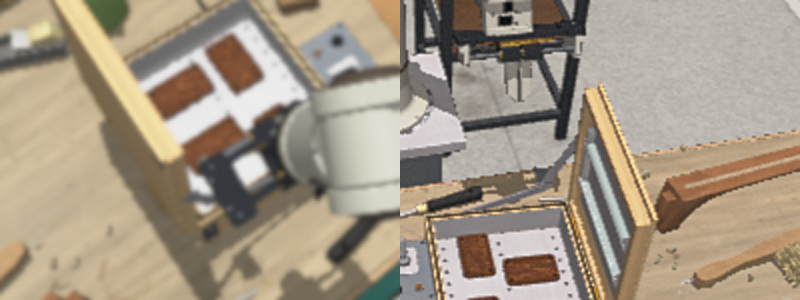

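```bash
cat > lid.py <<'E'
from h import *
def P(phi,w=.0095,ex=0,r=.215):
    u=np.array([-np.cos(phi),np.sin(phi)]);n=np.array([np.sin(phi),np.cos(phi)])
    y,z=np.array([.125,.1])+r*u+(.026+w*np.sin(phi)+ex)*n;return B(0,y,z)
manip.servo_line(B(-.17,-.03,.40),vel=.2)
manip.move_pose(B(0,.0,.46),Q(YAW));manip.servo_line(B(0,.25,.46),vel=.25)
D=np.radians
manip.servo_line(P(D(100),ex=.04),vel=.15)
f0=manip.current_force();print(f0.round(1),manip.current_clock())
for a in list(range(100,8,-4))+[8,6,4,3,2,1,0]:
    manip.servo_line(P(D(a)),vel=.09 if a>12 else .03)
    d=manip.current_force()-f0;print(a,d.round(1),end=" | ")
    if np.linalg.norm(d)>25: break
print(manip.current_tool_pos(),manip.current_clock())
E
python3 lid.py
```

```text
Traceback (most recent call last):
  File "lid.py", line 5, in <module>
    manip.servo_line(B(-.17,-.03,.40),vel=.2)
    ~~~~~~~~~~~~~~~~^^^^^^^^^^^^^^^^^^^^^^^^^
bench.PlanningError: the arm cannot follow that straight line within its joint ranges
```

```bash
sed -i '/B(-.17,-.03,.40)/d; s/manip.move_pose(B(0,.0,.46)/manip.move_pose(B(-.04,-.06,.46),Q(YAW));manip.move_pose(B(0,.0,.46)/' lid.py; python3 lid.py
```

```text
[0.7 0.2 0.3] 102.775
100 [-0.8  0.3  0. ] | 96 [-0.7  1.1 -0.7] | 92 [0.2 0.6 0.2] | 88 [-1.3 -0.3  0. ] | 84 [-1.8 -0.1 -0.6] | 80 [ 0.1  0.7 -0.4] | 76 [-0.1  0.3 -0.4] | 72 [-1.1  0.3 -0.8] | 68 [-0.8 -0.8 -0.6] | 64 [-1.  -0.4 -0.5] | 60 [-0.5 -0.7 -0.4] | 56 [-2.1  0.7 -0.5] | 52 [-0.4  0.  -1.1] | 48 [-1.1 -0.6  0. ] | 44 [-0.3  0.3 -0.9] | 40 [-1.2  0.2 -0.6] | 36 [-0.6  0.7 -0.4] | 32 [-0.8 -0.5 -0.5] | 28 [-0.9  0.2  0.1] | 24 [ 0.1  0.3 -0.2] | 20 [-1.5 -0.6 -0.8] | 16 [-0.4  0.  -0.5] | 12 [-0.8 -0.4  0.1] | 8 [-0.9  0.2  0.4] | 6 [-1.   0.6 -0.5] | 4 [-1.   0.8  0. ] | 3 [-0.8  0.6  0.5] | 2 [-1.1 -0.6 -0. ] | 1 [-0.8 -0.9 -0.1] | 0 [ 0.1 -0.6  4.2] | [0.55680474 0.04721025 0.12633427] 113.4583
```

```bash
python3 - <<'E'
from h import *
b=viewer.get_image("side")[:,:,::-1];a=viewer.get_image("scene")[:,:,::-1]
cv2.imwrite("pics/l.png",np.hstack([cv2.resize(a[150:310,130:345],(400,300),interpolation=2),cv2.resize(b[90:270,210:450],(400,300),interpolation=2)]))
print(manip.current_force(),manip.current_clock())
E
```

```text
[-0.26928144  0.52985465  5.11606479] 113.5583
```

View pics/l.png

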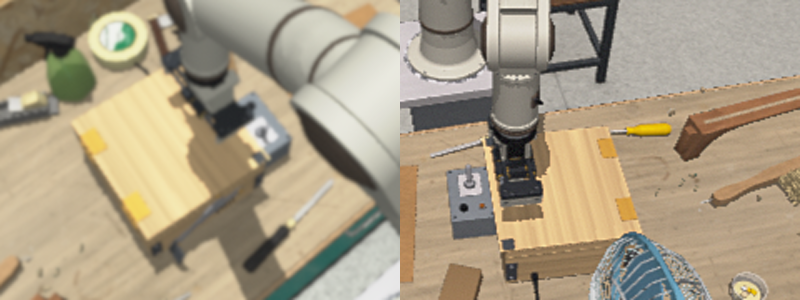

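```bash
python3 - <<'E'
from h import *
p=manip.current_tool_pos()
for k in range(1,5):
    manip.servo_line(p-[0,0,.001*k],vel=.02);f=manip.current_force();print(k,f.round(1))
    if f[2]>14: break
manip.servo_line(p+[0,0,.15],vel=.15)
c=viewer.get_calibration("side")
for uv in((393,297),(390,299),(396,297)): print(onz(np.array(uv)/1.5625,c,.11).round(4))
manip.move_pose([.47,.02,.30],Q(YAW-np.pi/2))
for n in("wrist",):
    c=viewer.get_calibration(n);im=viewer.get_image(n)[:,:,::-1].copy()
    a=rect(im,c,.11,.40,.56,-.10,.06,.0004,True);np.savez("tog.npz",im=im,**c)
b=viewer.get_image("side")[:,:,::-1].copy();cb=viewer.get_calibration("side")
bb=rect(b,cb,.11,.40,.56,-.10,.06,.0004)
cv2.imwrite("pics/m.png",np.hstack([grid(a,.56,.06,.0004,.02),grid(bb,.56,.06,.0004,.02)]))
print(manip.current_clock())
E
```

```text
1 [-3.9 -0.9 12. ]
2 [-7.  -0.4 19.5]
[ 0.4757 -0.0224  0.11  ]
[ 0.4798 -0.0296  0.11  ]
[ 0.4769 -0.0162  0.11  ]
116.7667
```

View pics/m.png

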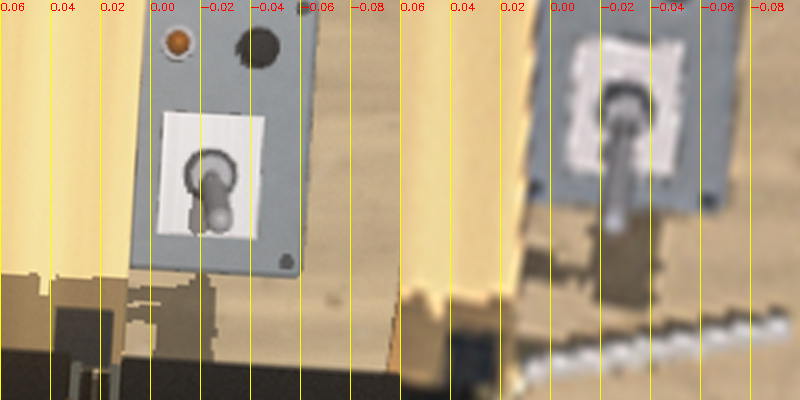

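```bash
python3 - <<'E'
from h import *
d=np.r_[RB@[1,0],0];s=np.array([.430,-.0245,.100])
manip.servo_line(s+[0,0,.12],Q(YAW-np.pi/2),vel=.15);manip.servo_line(s,vel=.1);f0=manip.current_force()
for k in range(5,62,3):
    manip.servo_line(s+d*k/1000,vel=.04);f=manip.current_force()-f0
    print(k,f.round(1),end=" | ")
    if np.linalg.norm(f)>15: break
    if k>=54: break
e=manip.current_tool_pos();manip.servo_line(e-d*.03,vel=.1);manip.servo_line(e-d*.03+[0,0,.2],vel=.2)
manip.move_pose([.42,-.05,.35],Q(YAW-np.pi/2))
c=viewer.get_calibration("wrist");im=viewer.get_image("wrist")[:,:,::-1].copy()
a=rect(im,c,.11,.40,.56,-.10,.06,.0004,True)
b=viewer.get_image("side")[:,:,::-1]
cv2.imwrite("pics/n.png",np.hstack([a,cv2.resize(b[90:270,210:450],(400,400),interpolation=2)]));print(manip.current_clock())
E
```

```text
5 [-0.5 -0.   0.7] | 8 [-0.6 -0.4 -0.3] | 11 [-1.1  1.3  0.4] | 14 [-0.4 -0.1  1. ] | 17 [-0.8  0.1 -0.1] | 20 [-0.1 -0.1 -0. ] | 23 [-0.2 -0.1  0.1] | 26 [-0.5  0.2 -0.6] | 29 [-4.4  1.1  0.6] | 32 [-2.1  1.3  2.3] | 35 [-1.5  0.6 -0.2] | 38 [-0.3  0.9  0.2] | 41 [-0.8 -0.2  0.4] | 44 [-0.8 -0.1  0.1] | 47 [-0.5  0.6 -0.2] | 50 [-2.2  0.7  0.4] | 53 [-9.   0.6  4.8] | 56 [-14.6   1.1  12.2] | 125.6417
```

View pics/n.png

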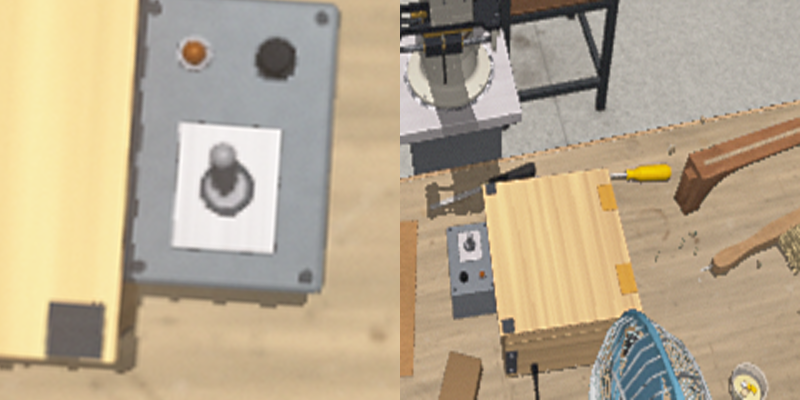

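```bash
python3 -c "
from bench import manip
manip.hand_in();print(manip.current_clock())"
```

```text
the job is handed in; nothing more can be done
the job is handed in; nothing more can be done
```

I put all four plates in the box, broke the stay, shut the lid, switched the lamp on and handed in at about 126 s of the 210 s allowed. One point is doubtful: I can't rule out that the lid slammed.

**Plates:** I gripped each one across its 56 mm edges. The camera showed them flat and side by side, lacquered face up, before I touched the stay.
- **First plate:** opening the jaws pressed a finger on the right wall with about 5 N.
- **Third plate:** I released it about 1 mm above the floor, after force noise stopped the lowering early. I then slid it by its edge to make room for the fourth.

**Stay:** I pressed the tab about 42 mm down with 14 N at most. A picture then showed the knee folded and the lid about vertical.

**Lid:** I followed a slow path to close it, but the wrist force stayed near zero until contact at the fully shut height. The lid may therefore have moved ahead of the fingers. I then pressed it to 19.5 N and it gave only about 2 mm. The pictures show it flush.

**Lamp:** the toggle snapped over with the lid already shut, and the last wrist picture shows it leaning away from the robot (on). I kept pushing it to about 19 N against its stop after it had switched.

**Bystanders:** I never steered at the sanding block or the yellow screwdriver, and the last pictures show both still in place by eye.

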